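# Clamp the next alloy standard with the ratchet lever

### The arm

A 7-joint arm with a two-finger parallel gripper is mounted at the origin on a cart in front of the work surface, level with it; the furniture and walls round the work are solid. World frame = base frame: x ahead of the robot, y to its left, z up, the work surface at z = 0. Lengths are in m, angles in rad, forces in N, time in s.
With the tool pointing down it reaches from about 0.425 to 0.875 m from the base axis. Payload 4.7 kg.
Tool frame: the origin (TCP) lies between the finger pads; the fingertips stand 14 mm ahead of it and the grasp point (between the pads) lies 5 mm behind it; z points along the fingers, y is the line along which they close (so a half turn about z gives the same grasp; the last joint's range is limited). The gripper opens to 87 mm and grips with 3 to 60 N. Pads are 19 mm wide; open, the fingers measure 117 mm over their backs; the gripper's body (75 mm by 190 mm) begins 51 mm behind the grasp point.
Start: joints at [1.183, 0.321, -0.07, 1.45, 0.023, 1.371, -0.057], TCP at [0.254, -0.598, 0.237] pointing down, gripper open.
Joint ranges: [-2.86, 2.86], [-0.3, 2.09], [-1.38, 1.24], [0.06, 2.45], [-1.56, 4.7], [0.09, 2.05], [-2.69, 2.69]. Speed limits (rad/s): [2.57, 2.57, 3.14, 3.14, 3.14, 3.14, 3.14].

### API

Orientations are given as a rotation vector (axis times angle).
In Python, from bench import ctrl gives the robot as it stands.
- The arm moves only by the tool step_arm, never from a script. Its argument "commands" is a list of rows, each an object with "travel": the shift along the tool's x, y, z in m, a list of three; "turn": the turn, a rotation vector about the tool's x, y, z in degrees, a list of three. A call has 1 to 5 rows; each row is the pose to reach, as a shift and turn from the pose commanded when the call began, along the tool's axes at that moment; what a row does not reach only later rows make up. A row lasts 1/10 s, in which the tool goes at most 50 mm and 8.59 degrees, less where a joint would pass 70% of its speed; a pose out of reach is approached as far as the arm can. A call with a gripper value outside its range is refused whole. "gripper" is the opening, from 0 (shut) to 1 (fully open), set as the call begins (left out, the last holds). The fingers move at their own pace and stop on an object; "force" is the grip in N (left out, the last holds). Time passes only in rows, so rows that repeat a pose let the fingers close. It gives the time, the measured TCP pose, the force, the opening and the grip force at its end, in the units of the state.
- ctrl.get_state(): the state, without advancing time (a new reading comes with each control period).
- ctrl.get_image(name): name is "scene" or "top"; returns the picture (400x640x3 uint8, red, green, blue); there is no depth.
- ctrl.camera_model(name): a dict with "fx", "fy", "cx", "cy" (pixels), "k1" (the pictures are not rectified: a ray, as slopes to the right and down, at radius r is drawn at 1 + k1 r^2 times it, then the intrinsics apply), "R" (3x3) and "t" (3): a world point X has camera coordinates R X + t. Camera axes: x right, y down, z forward; pixel columns grow to the right and rows downward; lengths in m; the calibration is good to about 2 mm. A picture is of the moment at which its call begins. camera_model takes no time and is no camera call.
- ctrl.close_job(): hands the job in; it is judged then, once.
The state is a dict: "time": time; "joint_positions": joint angles; "qd": joint speeds; "joint_torque": joint torques, N m; "position": TCP position; "tool_rot": TCP orientation; "ft_force": force on the tool from outside, world axes, zero at the start; "torque": the same for the moment, N m; "grip_width": opening from 0.0 (shut) to 1.0 (fully open); "grip_force": force on a finger pad.
Only numpy, scipy, OpenCV 4.12 (cv2) and the standard library are available. Lean on these libraries where they do the work, as an engineer would, in place of code of your own. Each camera call takes 0.05 s, during which the arm holds its last target. There are 200 camera calls.

### The job

Take the front round standard from the sloped lane, so that the ones behind roll down to the lane's stop, and lay it the same way round (on its curved side) across the bed of the ratchet clamp, in the middle and against the back stop. Let go of it, then swing the clamp's lever back and forth between its two stops until the clamp's rubber pad has come up to the standard and its spring plunger is pressed about half-way in; the ratchet cannot be undone, so do not press it right home. Leave the loupe and the steel coupon alone.

Things in the scene. Friction and masses are not known exactly. Their poses are not given: they have to be found in the camera images.
- rack: Fixed aluminium gravity lane, 170 x 46 mm. Origin: centre of its underside, on the worktop; x runs up the lane, y across, z up. The floor slopes 9 degrees down to -x, where a 10 mm lip stops the standards; its top is 52 mm up at the origin. Side rails stand only 6 mm above the floor, so most of a standard's flat ends is free to grip.
- standard_0_mid (a point): Centre of the front (lowest) standard: a plain metal cylinder, diameter 36 mm, 34 mm long, 0.2 kg, lying across the lane on its curved side against the lip. The z axis of this frame is the cylinder's axis (parallel to the lane's y at the start). Grip it across its two flat ends (34 mm).
- standard_1_mid (a point): Centre of the second standard, same size, touching the first one's back. It rolls down to the lip when the first is taken.
- standard_2_mid (a point): Centre of the third standard, same size, behind the second.
- clamp: Fixed ratchet clamp. Origin on the worktop; x along the screw from lever to back stop, y across, z up. Screw axis 55 mm up at y = 0. Bed: 30 mm wide bar, x -25 to 70 mm, top about 36 mm up at the origin, falling 5 degrees to +x: a standard laid on it (axis along y, at y = 0, centre 55 mm up) rolls to the back stop. Grey housing: x -105 to -55, 48 mm wide, 72 mm high. Base plate 12 mm high.
- back_stop: Steel block at the far end of the clamp's bed, 24 mm along x, 30 mm wide above the bed, 76 mm high with its bolt; fixed, at a place that differs by some mm from run to run. Axes as the clamp's, origin on the worktop; its face to the bed is at x = -12 mm, so a seated standard's centre is at x = -30 mm, y = 0.
- lever (a joint): Lever angle about the screw axis (rad): 0 upright, stops at -0.65 and 0.65; grows as its top moves to the clamp's -y (clockwise seen from the lever end along +x). Growing turns the screw (16 teeth, up to 0.39 rad idle first) and advances the pad 3.5 mm per rad with up to 4 N at the handle; going back clicks and moves nothing. Stays where left.
- handle (a point): Middle of the lever's black round cross-handle: diameter 18 mm, 45 mm long along the clamp's x, 85 mm from the screw axis; free around from above. It is at the clamp's x = -151 mm.
- nose_pad (a point): Centre of the front face of the clamp's round rubber pad (diameter 24 mm) at 55 mm height, which faces the back stop and advances along the clamp's +x. At the start it is 4 to 14 mm short of where a seated standard's curved side will be.
- nose (a joint): How far the pad's brass spring plunger is pressed back into the quill (m): 0 free, 0.012 fully in, about 2 N per mm. 12 mm of brass 12 mm thick shows between pad and steel quill when free, 6 mm when half-way in.
- loupe: Black measuring loupe, 36 mm diameter, 47 mm high, standing between the lane and the clamp, at their far ends; bystander. Origin: centre of its underside.
- coupon: Flat steel coupon, 36 x 40 x 6 mm, lying on the worktop in front of the clamp's lever end; bystander. Origin: centre of its underside.
There are look-alikes about, which are no part of the job. Leave any green or orange look-alike of the part that bears standard_1_mid alone.

How it is judged:
By the outcome, as a careful person would: the job done as asked, in the order asked, and still so for the second after the job is handed in, with the robot touching nothing.
It also fails if it takes over 64 s, if anything falls off the work surface, if the arm or the gripper's body presses on something with over 40 N, if the wrist force passes 120 N, or if a joint passes its speed limit or range.

## Working session

There is one attempt and no reset: what is moved stays moved. The work goes in short steps, Python scripts to look and compute and a tool call to move; the robot and the scene stay as the last step left them, time stands still between calls to the robot, and variables do not carry over. Pictures are saved under pics/ and viewed, at most 10 in all, crops included, and the job is handed in when it is done.

Besides the shell and the picture viewer there is one more tool, called by a JSON object that holds its "fn" and its "kwargs". step_arm: Moves the arm, as the interface text tells. Its arguments: {"type":"object","properties":{"commands":{"type":"array"},"gripper":{"type":"number"},"force":{"type":"number"}},"required":["commands"]}

```bash
mkdir -p pics; python3 - <<'E'
from bench import ctrl
import cv2
for n in("scene","top"):
    cv2.imwrite(f"pics/{n}0.png",ctrl.get_image(n)[:,:,::-1]); print(ctrl.camera_model(n))
print(ctrl.get_state())
E
```

```text
{'fx': 460.3174761908246, 'fy': 460.3174761908246, 'cx': 312.7514556164896, 'cy': 200.32056428097397, 'k1': -0.021671292994329037, 'R': array([[ 0.6882688 , -0.72545356,  0.00178607],
       [-0.54911891, -0.52257832, -0.65221187],
       [ 0.47408279,  0.44791632, -0.75803462]]), 't': array([-0.30215509,  0.43041606,  0.62622343])}
{'fx': 477.3602499482003, 'fy': 477.3602499482003, 'cx': 325.84730148884415, 'cy': 192.3919359285534, 'k1': -0.028301791299245836, 'R': array([[ 0.00384569, -0.99997726, -0.00554047],
       [-0.99419044, -0.00322734, -0.10758693],
       [ 0.1075666 ,  0.00592203, -0.99418024]]), 't': array([0.12613995, 0.55244812, 1.00223389])}
{'time': 0.1, 'joint_positions': array([ 1.18309308,  0.32173629, -0.07009219,  1.45156298,  0.02258688,
        1.37078255, -0.05687505]), 'qd': array([ 0.00020029, -0.00067065, -0.00037221, -0.00310094, -0.00073754,
        0.00019653,  0.00152458]), 'joint_torque': array([-3.28104852e-04, -4.92574811e+01, -4.05669976e-01, -3.13397777e+01,
       -6.40054978e-02,  3.94848967e-02,  1.04337239e-04]), 'position': array([ 0.25398209, -0.59781366,  0.23557407]), 'tool_rot': array([-3.07677030e+00, -6.26672941e-01,  6.52542039e-04]), 'ft_force': array([ 0.3903377 , -1.02221332,  0.29148349]), 'torque': array([-0.00030514,  0.05809934,  0.0440139 ]), 'grip_force': 0.0, 'grip_width': 1.0003603945936101}
```

View pics/scene0.png

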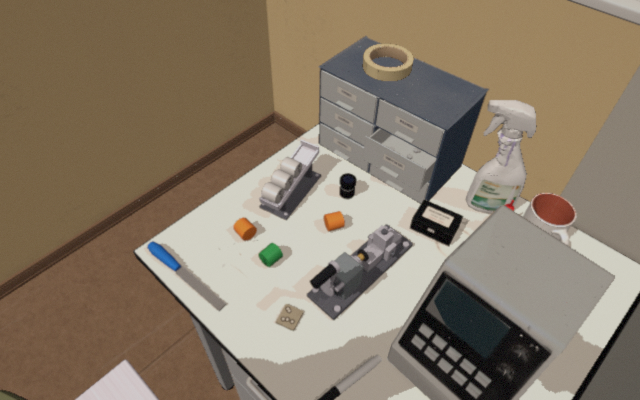

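View pics/top0.png

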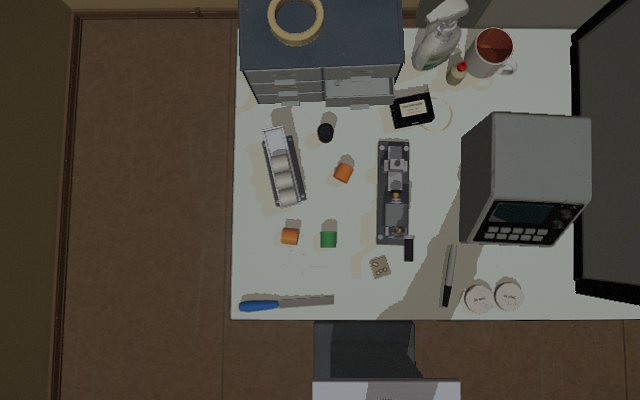

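The scene shows the lane at (287,185) with three silver cylinders, and the front one is at about (270,195). The clamp is at (360,268). In the top view the lane is at (283,170), its front standard at about (289,195), the clamp at (394,190) and the lever handle at (408,249). Candidates for the front standard are silver (289,195), the orange ones (290,237) and (343,173), and green (328,240). I choose the silver one against the lip and check it in a close crop.

```bash
cat > h.py <<'E'
import numpy as np, cv2
from bench import ctrl
from scipy.spatial.transform import Rotation as Ro
def ray(n,u,v):
    m=ctrl.camera_model(n); K=np.array([[m['fx'],0,m['cx']],[0,m['fy'],m['cy']],[0,0,1]])
    p=cv2.undistortPoints(np.array([[[u,v]]],float),K,np.array([m['k1'],0,0,0,0.])).ravel()
    R=np.array(m['R']); return -R.T@m['t'], R.T@np.array([p[0],p[1],1])
def at(n,u,v,z):
    c,d=ray(n,u,v); return c+d*(z-c[2])/d[2]
def tri(a,b):
    (c1,d1),(c2,d2)=ray('top',*a),ray('scene',*b)
    s=np.linalg.lstsq(np.c_[d1,-d2],c2-c1,rcond=None)[0]
    p,q=c1+s[0]*d1,c2+s[1]*d2
    return (p+q)/2,np.linalg.norm(p-q)
def proj(n,X):
    m=ctrl.camera_model(n); K=np.array([[m['fx'],0,m['cx']],[0,m['fy'],m['cy']],[0,0,1]])
    return cv2.projectPoints(np.atleast_2d(np.array(X,float)),cv2.Rodrigues(np.array(m['R']))[0],np.array(m['t']),K,np.array([m['k1'],0,0,0,0.]))[0].reshape(-1,2)
def crop(im,x,y,w,h,s):
    return cv2.resize(im[y:y+h,x:x+w],None,fx=s,fy=s,interpolation=cv2.INTER_CUBIC)
E
python3 - <<'E'
from h import *
t=cv2.imread('pics/top0.png');s=cv2.imread('pics/scene0.png')
a=np.hstack([crop(t,255,120,60,95,6),crop(t,365,130,60,95,4.63*6/4.63)])
cv2.imwrite('pics/c1.png',a)
cv2.imwrite('pics/c2.png',np.hstack([crop(s,250,140,78,78,5),crop(s,300,220,120,97,5)[:390]])[:, :800] if 0 else crop(s,250,135,165,190,3.15))
E
```

```text
(no output)
```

View pics/c1.png

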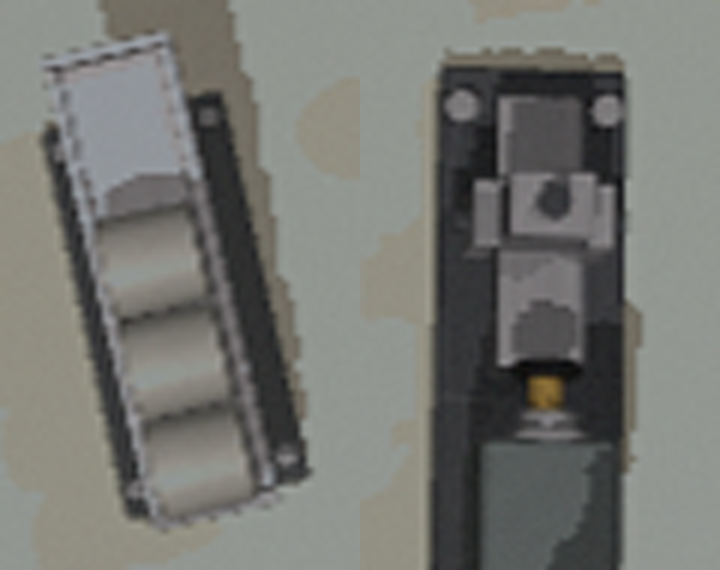

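View pics/c2.png

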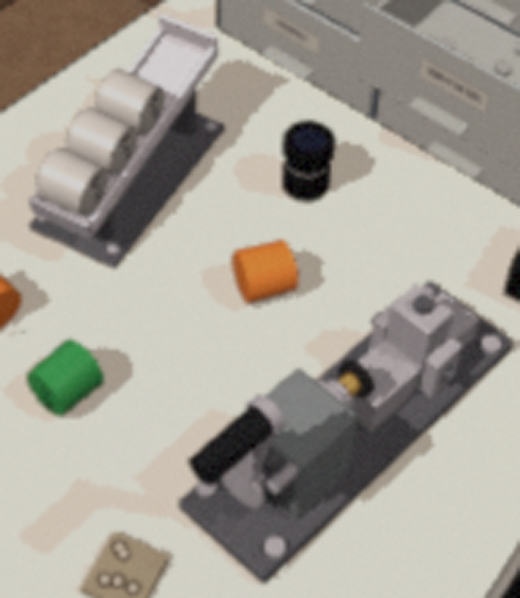

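The crops show the front silver cylinder lying against the lip, at about (289,197) in the top view. The clamp bed runs along world +x and the brass plunger is at about (396,195). Next I compute positions.

```bash
python3 - <<'E'
from h import *
np.set_printoptions(precision=4,suppress=True)
L=lambda x,y:(255+x/6,120+y/6); C=lambda x,y:(365+(x-360)/6,130+y/6); S=lambda x,y:(250+x/3.15,135+y/3.15)
print('cam',ray('top',0,0)[0],ray('scene',0,0)[0])
print('std1 c@.062',at('top',*L(202,460),.066),'std1 tri',tri(L(202,460),S(70,181)))
for p,z in(((45,65),.071),((165,35),.071),((155,525),.048),((272,488),.048)): print('lane',p,at('top',*L(*p),z))
for p in((440,70),(622,70)): print('plate',at('top',*C(*p),.012))
for p in((378,244),(412,245)): print('plate low',at('top',*p,.012))
print('handle',tri((408.5,249),S(232,445)))
for p in((404,237),(413,237),(404,261),(413,261)):print('h',at('top',*p,.135))
print('stop top back/front', at('top',*C(510,172),.07),at('top',*C(592,172),.07),at('top',*C(510,236),.07),at('top',*C(592,236),.07))
print('bed edges',at('top',*C(498,330),.036),at('top',*C(584,330),.036), 'bed front',at('top',*C(540,365),.038))
print('brass',at('top',*C(546,392),.055),'pad',at('top',*C(546,368),.06))
print('loupe',at('top',326,132,.047),'scene', at('scene',347,180,.047))
print('housing', at('top',*C(483,442),.072),at('top',*C(612,442),.072))
E
```

```text
cam [0.4409 0.122  1.0565] [ 0.1474 -0.2748  0.756 ]
std1 c@.062 [0.5389 0.2054 0.066 ] std1 tri (array([0.5384, 0.2058, 0.0661]), np.float64(0.0011843043186100203))
lane (45, 65) [0.6778 0.262  0.071 ]
lane (165, 35) [0.6886 0.2199 0.071 ]
lane (155, 525) [0.5175 0.2233 0.048 ]
lane (272, 488) [0.5308 0.1821 0.048 ]
plate [0.6679 0.0118 0.012 ]
plate [ 0.6682 -0.0558  0.012 ]
plate low [0.4414 0.0143 0.012 ]
plate low [ 0.4394 -0.0597  0.012 ]
handle (array([ 0.4318, -0.0302,  0.1409]), np.float64(0.0007293400517506055))
h [ 0.4549 -0.0231  0.135 ]
h [ 0.4549 -0.0404  0.135 ]
h [ 0.4091 -0.0225  0.135 ]
h [ 0.4092 -0.0398  0.135 ]
stop top back/front [ 0.6192 -0.0062  0.07  ] [ 0.6193 -0.0349  0.07  ] [ 0.5966 -0.006   0.07  ] [ 0.5967 -0.0346  0.07  ]
bed edges [ 0.5678 -0.0057  0.036 ] [ 0.5679 -0.0366  0.036 ] bed front [ 0.555  -0.0204  0.038 ]
brass [ 0.5436 -0.02    0.055 ] pad [ 0.5515 -0.0194  0.06  ]
loupe [0.6812 0.1282 0.047 ] scene [0.6818 0.1307 0.047 ]
housing [0.5244 0.0044 0.072 ] [ 0.5246 -0.0401  0.072 ]
```

{"fn": "step_arm", "kwargs": {"commands": [{"travel":[0,0,-0.045],"turn":[0,0,0]},{"travel":[0,0,-0.09],"turn":[0,0,0]},{"travel":[0,0,-0.135],"turn":[0,0,0]},{"travel":[0,0,-0.18],"turn":[0,0,0]}]}}

```text
time: 0.5
position: [0.254, -0.5979, 0.4179]
tool_rot: [-3.078, -0.627, 0.0]
ft_force: [0.5, -1.7, 0.7]
grip_width: 0.999
grip_force: 0.0
```

{"fn": "step_arm", "kwargs": {"commands": [{"travel":[0.033,-0.036,0],"turn":[0,0,0]},{"travel":[0.066,-0.072,0],"turn":[0,0,0]},{"travel":[0.1,-0.109,0],"turn":[0,0,0]},{"travel":[0.133,-0.145,0],"turn":[0,0,0]},{"travel":[0.166,-0.181,0],"turn":[0,0,0]}]}}

```text
time: 1.0
position: [0.3282, -0.371, 0.4163]
tool_rot: [3.077, 0.603, -0.024]
ft_force: [-34.5, -22.3, 2.8]
grip_width: 0.999
grip_force: 16.2
```

{"fn": "step_arm", "kwargs": {"commands": [{"travel":[0.033,-0.036,0],"turn":[0,0,0]},{"travel":[0.066,-0.072,0],"turn":[0,0,0]},{"travel":[0.1,-0.109,0],"turn":[0,0,0]},{"travel":[0.133,-0.145,0],"turn":[0,0,0]},{"travel":[0.166,-0.181,0],"turn":[0,0,0]}]}}

```text
time: 1.5
position: [0.4182, -0.1331, 0.4163]
tool_rot: [3.078, 0.627, -0.0]
ft_force: [0.6, 0.3, 0.2]
grip_width: 1.005
grip_force: 0.0
```

{"fn": "step_arm", "kwargs": {"commands": [{"travel":[0.033,-0.036,0],"turn":[0,0,0]},{"travel":[0.066,-0.072,0],"turn":[0,0,0]},{"travel":[0.1,-0.109,0],"turn":[0,0,0]},{"travel":[0.133,-0.145,0],"turn":[0,0,0]},{"travel":[0.166,-0.181,0],"turn":[0,0,0]}]}}

```text
time: 2.0
position: [0.5002, 0.0981, 0.4166]
tool_rot: [3.078, 0.626, 0.001]
ft_force: [1.5, -0.5, -0.3]
grip_width: 1.0
grip_force: 0.0
```

{"fn": "step_arm", "kwargs": {"commands": [{"travel":[0.033,-0.036,0],"turn":[0,0,4]},{"travel":[0.066,-0.072,0],"turn":[0,0,8]},{"travel":[0.079,-0.085,0.0],"turn":[0,0,9]},{"travel":[0.079,-0.085,0],"turn":[0,0,9]}], "gripper": 0.65}}

```text
time: 2.4
position: [0.539, 0.2089, 0.4152]
tool_rot: [-3.114, -0.393, 0.004]
ft_force: [-0.4, 0.9, -0.0]
grip_width: 0.725
grip_force: 0.0
```

{"fn": "step_arm", "kwargs": {"commands": [{"travel":[0,0.003,0.05],"turn":[0,0,0]},{"travel":[0,0.003,0.1],"turn":[0,0,0]},{"travel":[0,0.003,0.15],"turn":[0,0,0]},{"travel":[0,0.003,0.2],"turn":[0,0,0]},{"travel":[0,0.003,0.25],"turn":[0,0,0]}]}}

```text
time: 2.9
position: [0.5404, 0.1998, 0.1649]
tool_rot: [3.116, 0.379, 0.001]
ft_force: [0.2, -0.3, 0.5]
grip_width: 0.647
grip_force: 0.0
```

{"fn": "step_arm", "kwargs": {"commands": [{"travel":[0,0,0.03],"turn":[0,0,0]},{"travel":[0,0,0.05],"turn":[0,0,0]},{"travel":[0,0,0.05],"turn":[0,0,0]}]}}

```text
time: 3.2
position: [0.5383, 0.1992, 0.1135]
tool_rot: [3.116, 0.38, -0.01]
ft_force: [0.4, -0.4, 1.0]
grip_width: 0.657
grip_force: 0.0
```

```bash
python3 - <<'E'
from h import *
t=ctrl.get_image('top')[:,:,::-1];s=ctrl.get_image('scene')[:,:,::-1]
print(ctrl.get_state()['position'])
w=np.vstack([np.hstack([crop(s,235,120,100,100,4),crop(t,235,110,100,100,4)]),np.hstack([cv2.resize(s,(320,200)),cv2.resize(t,(320,200)),np.zeros((200,160,3),np.uint8)])])
cv2.imwrite('pics/a1.png',w)
E
```

```text
[0.5407364  0.20121679 0.11717909]
```

View pics/a1.png

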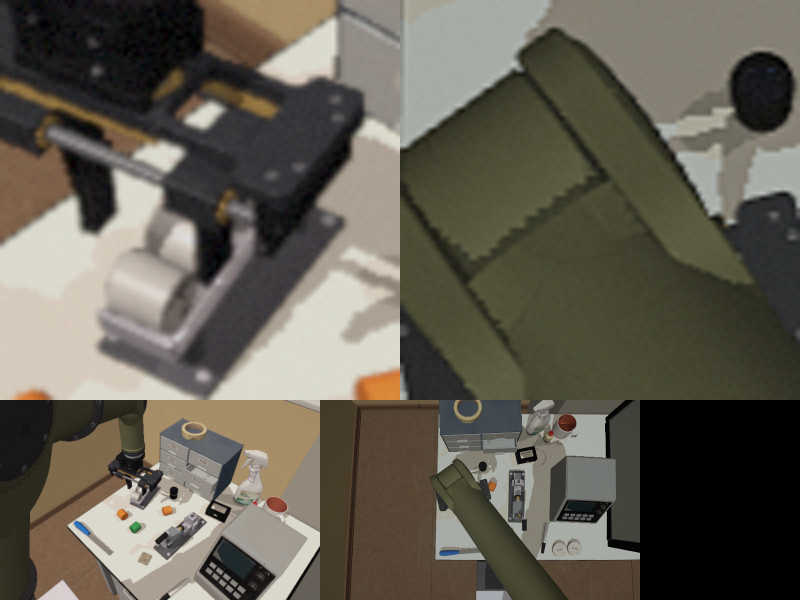

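The picture shows the open fingers straddling the front standard, which is at crop (150,290), i.e. scene pixel (272,192). Nothing else has moved. I go down and grip.

{"fn": "step_arm", "kwargs": {"commands": [{"travel":[0,-0.004,0.015],"turn":[0,0,0]},{"travel":[0,-0.004,0.03],"turn":[0,0,0]},{"travel":[0,-0.004,0.042],"turn":[0,0,0]},{"travel":[0,-0.004,0.049],"turn":[0,0,0]},{"travel":[0,-0.004,0.049],"turn":[0,0,0]}]}}

```text
time: 3.8
position: [0.5384, 0.206, 0.0661]
tool_rot: [3.118, 0.384, -0.004]
ft_force: [0.5, 0.8, -0.3]
grip_width: 0.649
grip_force: 0.0
```

```bash
python3 - <<'E'
from h import *
for i in range(3):
    s=ctrl.get_image('scene')[:,:,::-1]; st=ctrl.get_state();print(st['position'],st['tool_rot'],st['ft_force'])
cv2.imwrite('pics/a2.png',crop(s,235,140,100,80,6))
E
```

```text
[0.53896527 0.20629229 0.06692818] [ 3.11801001e+00  3.83826595e-01 -2.07728721e-03] [ 0.2330255  -0.313137    0.42161661]
[0.53940161 0.20650659 0.06754755] [-3.11793779e+00 -3.83815674e-01  2.59953752e-04] [0.71914325 0.0796765  0.06245355]
[0.53968134 0.20661469 0.06793164] [-3.11786546e+00 -3.83636138e-01 -9.02385443e-04] [ 0.28965637 -0.24632221 -0.14698669]
```

View pics/a2.png

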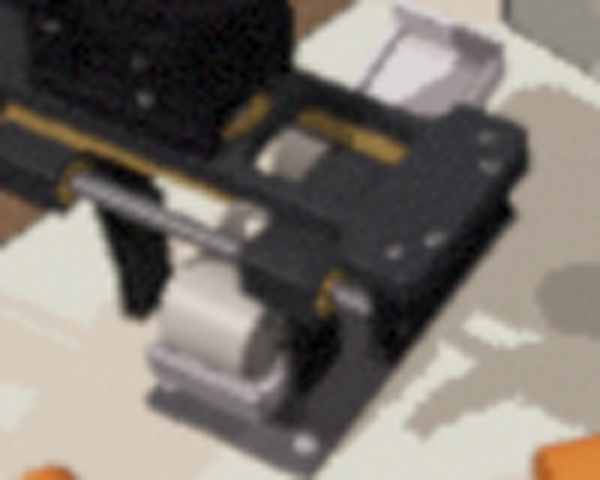

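The fingers stand on both sides of the front standard, at crop (215,320), and clear the rails, so I close.

{"fn": "step_arm", "kwargs": {"commands": [{"travel":[0,0,0],"turn":[0,0,0]},{"travel":[0,0,0],"turn":[0,0,0]},{"travel":[0,0,0],"turn":[0,0,0]},{"travel":[0,0,0],"turn":[0,0,0]},{"travel":[0,0,0],"turn":[0,0,0]}], "gripper": 0.3, "force": 20}}

```text
time: 4.45
position: [0.5392, 0.2073, 0.0679]
tool_rot: [-3.117, -0.384, -0.0]
ft_force: [-1.1, 2.2, 2.8]
grip_width: 0.391
grip_force: 20.0
```

{"fn": "step_arm", "kwargs": {"commands": [{"travel":[0,0,-0.005],"turn":[0,0,0]},{"travel":[0,0,-0.01],"turn":[0,0,0]},{"travel":[0,0,-0.018],"turn":[0,0,0]},{"travel":[0,0,-0.03],"turn":[0,0,0]},{"travel":[0,0,-0.045],"turn":[0,0,0]}]}}

```text
time: 4.95
position: [0.5394, 0.2058, 0.1135]
tool_rot: [3.118, 0.383, -0.001]
ft_force: [-0.3, -0.2, -2.6]
grip_width: 0.388
grip_force: 20.0
```

{"fn": "step_arm", "kwargs": {"commands": [{"travel":[0,0,-0.035],"turn":[0,0,0]},{"travel":[-0.003,0.04,-0.035],"turn":[0,0,3]},{"travel":[-0.006,0.08,-0.035],"turn":[0,0,6]},{"travel":[-0.01,0.12,-0.035],"turn":[0,0,9]},{"travel":[-0.013,0.16,-0.035],"turn":[0,0,12]}]}}

```text
time: 5.45
position: [0.566, 0.0463, 0.1493]
tool_rot: [3.14, 0.052, 0.003]
ft_force: [0.2, 0.3, -2.1]
grip_width: 0.389
grip_force: 20.0
```

```bash
python3 - <<'E'
from h import *
s=ctrl.get_image('scene')[:,:,::-1];st=ctrl.get_state();print(st['position'],st['tool_rot'],st['grip_width'])
cv2.imwrite('pics/x.png',s)
E
```

```text
[0.56765003 0.0361727  0.14872946] [3.13420824e+00 3.32531292e-02 2.88514644e-03] 0.38882962376877095
```

{"fn": "step_arm", "kwargs": {"commands": [{"travel":[0.004,0.03,0],"turn":[0,0,1]},{"travel":[0.009,0.06,0],"turn":[0,0,2]},{"travel":[0.009,0.069,0],"turn":[0,0,2]},{"travel":[0.009,0.069,0.02],"turn":[0,0,2]},{"travel":[0.009,0.069,0.03],"turn":[0,0,2]}]}}

```text
time: 6.0
position: [0.5765, -0.0206, 0.1174]
tool_rot: [-3.142, -0.0, 0.001]
ft_force: [0.5, 0.1, -2.3]
grip_width: 0.388
grip_force: 20.0
```

{"fn": "step_arm", "kwargs": {"commands": [{"travel":[0,0,0],"turn":[0,0,0]},{"travel":[0,0,0],"turn":[0,0,0]}]}}

```text
time: 6.2
position: [0.577, -0.0197, 0.1181]
tool_rot: [-3.141, -0.003, -0.0]
ft_force: [0.6, -0.0, -1.2]
grip_width: 0.389
grip_force: 20.0
```

```bash
python3 - <<'E'
from h import *
for i in range(2):
    s=ctrl.get_image('scene')[:,:,::-1];st=ctrl.get_state();print(st['position'],st['tool_rot'],st['grip_width'])
cv2.imwrite('pics/a3.png',crop(s,300,170,120,110,5))
E
```

```text
[ 0.57732876 -0.01976157  0.11840502] [-3.14150211e+00 -2.80327017e-03 -1.41241295e-03] 0.38749786966056216
[ 0.57751574 -0.01996997  0.11854215] [3.14154079e+00 2.23835536e-03 2.08216004e-03] 0.38828858367255814
```

View pics/a3.png

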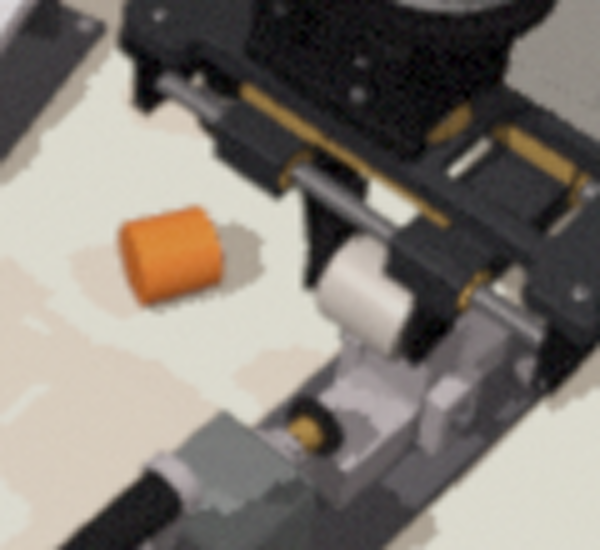

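The standard hangs level between the fingers at crop (368,298), over the bed. I lower it.

{"fn": "step_arm", "kwargs": {"commands": [{"travel":[-0.001,0,0.02],"turn":[0,0,0]},{"travel":[-0.001,0,0.035],"turn":[0,0,0]},{"travel":[-0.001,0,0.046],"turn":[0,0,0]},{"travel":[-0.001,0,0.051],"turn":[0,0,0]},{"travel":[-0.001,0,0.052],"turn":[0,0,0]}]}}

```text
time: 6.8
position: [0.5756, -0.0206, 0.0649]
tool_rot: [-3.141, -0.001, 0.002]
ft_force: [0.7, -0.2, -2.3]
grip_width: 0.392
grip_force: 20.0
```

```bash
python3 - <<'E'
from h import *
for i in range(3):
    s=ctrl.get_image('scene')[:,:,::-1];st=ctrl.get_state();print(st['position'],st['ft_force'])
cv2.imwrite('pics/a4.png',crop(s,320,190,90,80,6))
print(proj('scene',[[.577,-.02,.112],[.577,-.02,.055]]))
E
```

```text
[ 0.57594532 -0.02056381  0.0653805 ] [-1.04943383  0.46694975 -2.84991288]
[ 0.57626179 -0.02058113  0.06584656] [-0.55400518 -0.08737608 -2.21060575]
[ 0.57646478 -0.02058295  0.06614706] [-0.54388898  0.10839964 -1.77851244]
[[375.37044164 229.42395309]
 [372.1225506  248.08167911]]
```

View pics/a4.png

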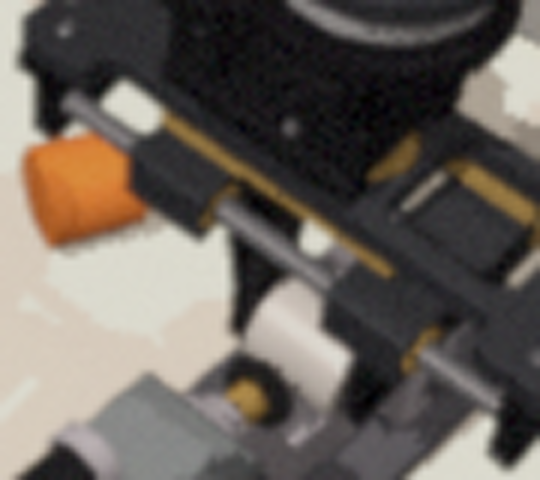

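The standard is just above the bed, with the pad in front of it at crop (265,395). There is no contact force yet, so I keep lowering gently.

{"fn": "step_arm", "kwargs": {"commands": [{"travel":[0,0,0.001],"turn":[0,0,0]},{"travel":[0,0,0.002],"turn":[0,0,0]},{"travel":[0,0,0.003],"turn":[0,0,0]},{"travel":[0,0,0.003],"turn":[0,0,0]}]}}

```text
time: 7.35
position: [0.5762, -0.0207, 0.063]
tool_rot: [3.141, 0.001, 0.001]
ft_force: [-0.4, 0.5, 0.0]
grip_width: 0.393
grip_force: 20.0
```

{"fn": "step_arm", "kwargs": {"commands": [{"travel":[0,0,0.001],"turn":[0,0,0]},{"travel":[0,0,0.002],"turn":[0,0,0]},{"travel":[0,0,0.002],"turn":[0,0,0]}]}}

```text
time: 7.65
position: [0.5763, -0.0207, 0.0629]
tool_rot: [3.14, 0.001, 0.0]
ft_force: [-6.2, 0.0, 13.4]
grip_width: 0.389
grip_force: 20.0
```

{"fn": "step_arm", "kwargs": {"commands": [{"travel":[0,0,-0.0015],"turn":[0,0,0]},{"travel":[0,0,-0.0015],"turn":[0,0,0]}]}}

```text
time: 7.85
position: [0.5764, -0.0207, 0.063]
tool_rot: [3.141, 0.0, 0.001]
ft_force: [-1.8, -0.7, 5.3]
grip_width: 0.387
grip_force: 20.0
```

{"fn": "step_arm", "kwargs": {"commands": [{"travel":[0,0,0],"turn":[0,0,0]},{"travel":[0,0,0],"turn":[0,0,0]},{"travel":[0,0,0],"turn":[0,0,0]},{"travel":[0,0,0],"turn":[0,0,0]}], "gripper": 0.55}}

```text
time: 8.25
position: [0.5759, -0.0206, 0.0618]
tool_rot: [-3.141, -0.001, 0.0]
ft_force: [-1.0, -0.5, 1.0]
grip_width: 0.541
grip_force: 0.0
```

{"fn": "step_arm", "kwargs": {"commands": [{"travel":[0,0,-0.01],"turn":[0,0,0]},{"travel":[0,0,-0.03],"turn":[0,0,0]},{"travel":[0,0,-0.06],"turn":[0,0,0]},{"travel":[0,0,-0.1],"turn":[0,0,0]},{"travel":[0,0,-0.14],"turn":[0,0,0]}]}}

```text
time: 8.75
position: [0.5756, -0.0204, 0.204]
tool_rot: [-3.141, -0.001, 0.0]
ft_force: [0.2, -0.3, -0.6]
grip_width: 0.55
grip_force: 0.0
```

```bash
python3 - <<'E'
from h import *
for i in range(2):
    s=ctrl.get_image('scene')[:,:,::-1];st=ctrl.get_state();print(st['position'],st['ft_force'],st['grip_width'])
cv2.imwrite('pics/a5.png',np.hstack([crop(s,300,210,110,100,5),crop(s,255,150,50,100,5)]))
E
```

```text
[ 0.57959289 -0.01999791  0.2115111 ] [ 3.37169277e+00 -2.51675474e-03  4.67938544e+00] 0.5549009515987829
[ 0.57965617 -0.01995935  0.20904572] [ 1.20785638 -0.1138205   0.26498578] 0.5500772264441144
```

View pics/a5.png

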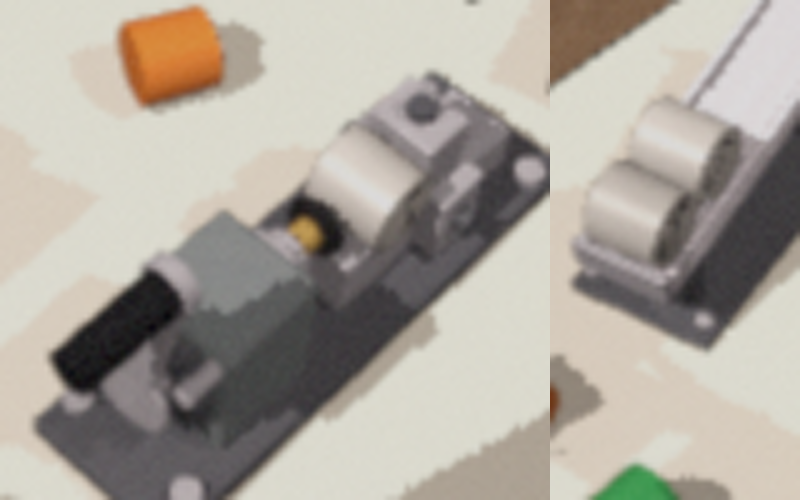

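The standard lies across the bed, middle at crop (360,185), against the back stop. The pad is short of it, and the other two have rolled down to the lip. Next is the handle, and I have one view left.

{"fn": "step_arm", "kwargs": {"commands": [{"travel":[-0.03,0.005,0],"turn":[0,0,0]},{"travel":[-0.07,0.01,0],"turn":[0,0,0]},{"travel":[-0.11,0.01,0],"turn":[0,0,0]},{"travel":[-0.145,0.01,0],"turn":[0,0,0]},{"travel":[-0.145,0.01,0],"turn":[0,0,0]}], "gripper": 0.32}}

```text
time: 9.35
position: [0.4272, -0.0313, 0.2019]
tool_rot: [3.137, -0.002, -0.003]
ft_force: [0.6, -0.5, 0.4]
grip_width: 0.327
grip_force: 0.0
```

{"fn": "step_arm", "kwargs": {"commands": [{"travel":[0,0,0],"turn":[0,0,0]},{"travel":[0,0,0],"turn":[0,0,0]}]}}

```text
time: 9.55
position: [0.432, -0.0306, 0.2025]
tool_rot: [-3.141, -0.001, -0.002]
ft_force: [0.9, 0.1, 0.1]
grip_width: 0.32
grip_force: 0.0
```

```bash
python3 - <<'E'
from h import *
for i in range(2):
    s=ctrl.get_image('scene')[:,:,::-1];st=ctrl.get_state();print(st['position'],st['tool_rot'],st['grip_width'])
cv2.imwrite('pics/b0.png',s)
h0=cv2.cvtColor(cv2.imread('pics/scene0.png'),cv2.COLOR_BGR2HSV)
m=lambda s:[(p[1],p[0],tuple(cv2.cvtColor(s,cv2.COLOR_BGR2HSV)[p[0],p[1]])) for p in np.argwhere(cv2.inRange(cv2.cvtColor(s,cv2.COLOR_BGR2HSV)[245:268,350:372],(12,110,80),(30,255,255)))+[245,350]]
for n in(cv2.imread('pics/scene0.png'),s): r=m(n); print(len(r),[(int(a),int(b)) for a,b,_ in r])
E
```

```text
[ 0.43203944 -0.03044841  0.20235455] [-3.14079547e+00 -1.91024068e-03 -1.20048527e-03] 0.318222443614758
[ 0.43192455 -0.0303738   0.2021658 ] [-3.14031738e+00 -1.96771245e-03 -3.70583266e-04] 0.32227007173219646
27 [(360, 253), (361, 253), (358, 254), (359, 254), (360, 254), (361, 254), (362, 254), (358, 255), (359, 255), (360, 255), (361, 255), (362, 255), (363, 255), (359, 256), (360, 256), (361, 256), (362, 256), (363, 256), (360, 257), (361, 257), (362, 257), (363, 257), (361, 258), (362, 258), (363, 258), (361, 259), (362, 259)]
0 []
```

{"fn": "step_arm", "kwargs": {"commands": [{"travel":[0,0,0.02],"turn":[0,0,0]},{"travel":[0,0,0.035],"turn":[0,0,0]},{"travel":[0,0,0.048],"turn":[0,0,0]},{"travel":[0,0,0.056],"turn":[0,0,0]},{"travel":[0,0,0.056],"turn":[0,0,0]}]}}

```text
time: 10.15
position: [0.4305, -0.0304, 0.145]
tool_rot: [-3.14, -0.001, 0.004]
ft_force: [-0.6, -0.2, -0.3]
grip_width: 0.317
grip_force: 0.0
```

{"fn": "step_arm", "kwargs": {"commands": [{"travel":[0,-0.015,0],"turn":[0,0,0]},{"travel":[0,-0.03,0.002],"turn":[0,0,0]},{"travel":[0,-0.045,0.006],"turn":[0,0,0]},{"travel":[0,-0.057,0.0115],"turn":[0,0,0]},{"travel":[0,-0.064,0.0165],"turn":[0,0,0]}]}}

```text
time: 10.65
position: [0.4318, 0.0341, 0.1302]
tool_rot: [3.141, 0.002, 0.003]
ft_force: [1.2, -1.6, 0.6]
grip_width: 0.319
grip_force: 0.3
```

{"fn": "step_arm", "kwargs": {"commands": [{"travel":[0,-0.002,0.001],"turn":[0,0,0]},{"travel":[0,-0.002,0.001],"turn":[0,0,0]}]}}

```text
time: 10.85
position: [0.431, 0.0353, 0.1287]
tool_rot: [-3.141, -0.001, 0.0]
ft_force: [0.2, 0.3, 0.2]
grip_width: 0.318
grip_force: 0.0
```

{"fn": "step_arm", "kwargs": {"commands": [{"travel":[0,-0.0015,0],"turn":[0,0,0]},{"travel":[0,-0.003,0.0],"turn":[0,0,0]}]}}

```text
time: 11.05
position: [0.431, 0.0375, 0.1286]
tool_rot: [3.141, -0.001, -0.0]
ft_force: [0.2, -0.7, -1.2]
grip_width: 0.321
grip_force: 0.7
```

{"fn": "step_arm", "kwargs": {"commands": [{"travel":[0,0.012,0],"turn":[0,0,0]},{"travel":[0,0.032,-0.011],"turn":[0,0,0]},{"travel":[0,0.05,-0.016],"turn":[0,0,0]},{"travel":[0,0.068,-0.0175],"turn":[0,0,0]},{"travel":[0,0.086,-0.0145],"turn":[0,0,0]}]}}

```text
time: 11.55
position: [0.4309, -0.0484, 0.1437]
tool_rot: [-3.141, 0.0, -0.0]
ft_force: [-0.8, 3.4, -0.2]
grip_width: 0.32
grip_force: 1.4
```

{"fn": "step_arm", "kwargs": {"commands": [{"travel":[0,0.013,0.0045],"turn":[0,0,0]},{"travel":[0,0.025,0.011],"turn":[0,0,0]},{"travel":[0,0.031,0.0145],"turn":[0,0,0]},{"travel":[0,0.033,0.0145],"turn":[0,0,0]}]}}

```text
time: 11.95
position: [0.432, -0.0715, 0.1291]
tool_rot: [-3.127, -0.005, 0.001]
ft_force: [-1.7, 26.0, 11.6]
grip_width: 0.327
grip_force: 13.2
```

{"fn": "step_arm", "kwargs": {"commands": [{"travel":[0,-0.01,0],"turn":[0,0,0]},{"travel":[0,-0.03,-0.009],"turn":[0,0,0]},{"travel":[0,-0.05,-0.0155],"turn":[0,0,0]},{"travel":[0,-0.07,-0.0175],"turn":[0,0,0]},{"travel":[0,-0.09,-0.0145],"turn":[0,0,0]}]}}

```text
time: 12.45
position: [0.4321, 0.0083, 0.1438]
tool_rot: [3.139, -0.001, 0.004]
ft_force: [0.7, -1.1, 0.7]
grip_width: 0.321
grip_force: 0.4
```

{"fn": "step_arm", "kwargs": {"commands": [{"travel":[0,-0.013,0.005],"turn":[0,0,0]},{"travel":[0,-0.022,0.0095],"turn":[0,0,0]},{"travel":[0,-0.027,0.013],"turn":[0,0,0]},{"travel":[0,-0.029,0.0142],"turn":[0,0,0]},{"travel":[0,-0.029,0.0142],"turn":[0,0,0]}]}}

```text
time: 12.95
position: [0.4307, 0.038, 0.1285]
tool_rot: [-3.141, -0.0, 0.001]
ft_force: [0.4, -0.2, 0.2]
grip_width: 0.32
grip_force: 0.0
```

{"fn": "step_arm", "kwargs": {"commands": [{"travel":[0,0.012,0],"turn":[0,0,0]},{"travel":[0,0.032,-0.011],"turn":[0,0,0]},{"travel":[0,0.05,-0.016],"turn":[0,0,0]},{"travel":[0,0.068,-0.0175],"turn":[0,0,0]},{"travel":[0,0.086,-0.0145],"turn":[0,0,0]}]}}

```text
time: 13.45
position: [0.4308, -0.0489, 0.1439]
tool_rot: [-3.141, 0.001, -0.0]
ft_force: [-0.1, 2.2, -0.7]
grip_width: 0.323
grip_force: 1.5
```

{"fn": "step_arm", "kwargs": {"commands": [{"travel":[0,0.013,0.0045],"turn":[0,0,0]},{"travel":[0,0.022,0.01],"turn":[0,0,0]},{"travel":[0,0.025,0.0125],"turn":[0,0,0]},{"travel":[0,0.026,0.0135],"turn":[0,0,0]},{"travel":[0,0.026,0.0135],"turn":[0,0,0]}]}}

```text
time: 13.95
position: [0.4315, -0.0707, 0.13]
tool_rot: [-3.137, -0.003, -0.0]
ft_force: [-0.8, 8.4, 4.9]
grip_width: 0.319
grip_force: 4.4
```

{"fn": "step_arm", "kwargs": {"commands": [{"travel":[0,-0.01,0],"turn":[0,0,0]},{"travel":[0,-0.03,-0.0105],"turn":[0,0,0]},{"travel":[0,-0.05,-0.0155],"turn":[0,0,0]},{"travel":[0,-0.066,-0.0165],"turn":[0,0,0]},{"travel":[0,-0.084,-0.0135],"turn":[0,0,0]}]}}

```text
time: 14.45
position: [0.4319, 0.011, 0.1448]
tool_rot: [3.139, 0.001, 0.005]
ft_force: [-0.7, -0.5, 0.3]
grip_width: 0.32
grip_force: 0.5
```

{"fn": "step_arm", "kwargs": {"commands": [{"travel":[0,-0.013,0.005],"turn":[0,0,0]},{"travel":[0,-0.022,0.0095],"turn":[0,0,0]},{"travel":[0,-0.027,0.013],"turn":[0,0,0]},{"travel":[0,-0.028,0.0135],"turn":[0,0,0]},{"travel":[0,-0.028,0.0135],"turn":[0,0,0]}]}}

```text
time: 14.95
position: [0.4308, 0.0382, 0.1298]
tool_rot: [-3.142, -0.001, 0.001]
ft_force: [0.0, -0.4, -0.5]
grip_width: 0.319
grip_force: 0.0
```

```bash
cat >> h.py <<'E'
def brass(n,s,box):
    x,y,w,h=box; c=s[y:y+h,x:x+w]; m=cv2.inRange(cv2.cvtColor(c,cv2.COLOR_BGR2HSV),(12,110,60),(30,255,255))
    p=np.argwhere(m)+[y,x]; return len(p),(p.mean(0)[::-1].round(2),p.min(0)[::-1],p.max(0)[::-1]) if len(p) else None
SB=(345,238,32,30); TB=(385,180,22,22)
E
python3 - <<'E'
from h import *
s=ctrl.get_image('scene')[:,:,::-1].copy();t=ctrl.get_image('top')[:,:,::-1].copy()
print(brass('s',s,SB),brass('t',t,TB))
print(brass('s',cv2.imread('pics/scene0.png'),SB),brass('t',cv2.imread('pics/top0.png'),TB))
cv2.imwrite('pics/b1.png',s);cv2.imwrite('pics/b1t.png',t);print(ctrl.get_state()['position'])
E
```

```text
(23, (array([363.7 , 253.87]), array([361, 251]), array([366, 257]))) (23, (array([395.7 , 191.78]), array([393, 190]), array([398, 194])))
(34, (array([361.26, 255.76]), array([358, 253]), array([364, 259]))) (28, (array([395.5 , 194.86]), array([393, 193]), array([398, 197])))
[0.4309507  0.03783482 0.12993002]
```

```bash
cat >> h.py <<'E'
def prof(n,s,X0,X1,w=3.5,N=60):
    # mean colour along the line X0->X1 (world), averaged over a strip along world y
    L=[]
    for a in np.linspace(0,1,N):
        P=np.array(X0)*(1-a)+np.array(X1)*a
        uv=proj(n,[P+[0,d,0] for d in np.linspace(-w,w,7)*.001]).astype(np.float32)
        L.append(cv2.remap(s,uv[:,:1],uv[:,1:],cv2.INTER_LINEAR).reshape(-1,3).astype(float).mean(0))
    return np.array(L)
def show(f,n,z=.061):
    s=cv2.imread(f); p=prof(n,s,(.525,-.02,z),(.575,-.02,z),N=51)
    print(f,'R-B',(p[:,2]-p[:,0]).astype(int).tolist(),'\n G',p[:,1].astype(int).tolist())
E
python3 - <<'E'
from h import *
show('pics/top0.png','top');show('pics/b1t.png','top');show('pics/scene0.png','scene');show('pics/b1.png','scene')
E
```

```text
pics/top0.png R-B [-3, -2, -1, 0, 1, 0, 0, 0, 0, 0, 0, 6, 14, 28, 45, 54, 59, 62, 65, 68, 68, 68, 67, 63, 39, 15, 6, -2, 0, 1, 1, 0, 0, 0, 0, 0, 0, 0, 1, 0, 0, 0, 0, 0, 0, 1, 1, 1, 1, 0, 0] 
 G [85, 85, 87, 103, 117, 102, 88, 92, 97, 107, 117, 107, 92, 83, 75, 76, 81, 86, 90, 93, 94, 93, 89, 82, 57, 32, 26, 21, 20, 21, 37, 58, 69, 77, 80, 80, 80, 80, 80, 80, 80, 80, 79, 79, 79, 79, 78, 78, 77, 82, 88]
pics/b1t.png R-B [-2, -1, -1, 0, 0, 0, 0, 0, 0, 0, 0, 0, 0, 0, 0, 0, 0, 0, -2, 3, 21, 36, 45, 53, 52, 52, 52, 53, 49, 47, 32, 15, 7, 1, 0, 0, 2, 4, 6, 6, 6, 6, 6, 7, 8, 8, 8, 7, 7, 7, 7] 
 G [66, 68, 70, 78, 86, 85, 83, 85, 86, 87, 88, 88, 88, 87, 87, 87, 87, 88, 88, 85, 76, 70, 70, 69, 70, 71, 71, 71, 65, 59, 43, 26, 19, 17, 15, 13, 22, 43, 59, 64, 69, 74, 78, 80, 83, 85, 87, 89, 91, 93, 96]
pics/scene0.png R-B [0, 0, 0, 1, 1, 0, 2, 3, 5, 5, 6, 6, 8, 13, 21, 35, 52, 69, 83, 90, 90, 89, 85, 78, 66, 51, 33, 18, 8, 5, 4, 3, 4, 4, 5, 6, 6, 7, 7, 7, 7, 7, 7, 7, 8, 7, 7, 7, 7, 7, 7] 
 G [127, 128, 128, 128, 127, 125, 124, 129, 137, 141, 141, 140, 141, 142, 138, 129, 121, 119, 123, 126, 126, 123, 118, 108, 92, 73, 53, 40, 33, 30, 33, 40, 54, 75, 96, 115, 127, 135, 143, 151, 156, 159, 161, 162, 163, 162, 161, 159, 157, 154, 151]
pics/b1.png R-B [0, 0, 0, 0, 0, 0, 1, 2, 4, 5, 5, 5, 5, 5, 5, 5, 5, 6, 5, 5, 8, 14, 25, 41, 56, 67, 72, 72, 69, 62, 52, 39, 25, 13, 5, 1, 1, 2, 4, 7, 9, 11, 13, 13, 13, 14, 14, 14, 14, 15, 15] 
 G [91, 91, 91, 90, 92, 93, 96, 102, 110, 116, 120, 122, 123, 123, 123, 123, 124, 124, 124, 124, 123, 120, 115, 110, 105, 102, 101, 97, 91, 83, 70, 55, 40, 29, 24, 23, 24, 30, 41, 57, 74, 90, 102, 109, 112, 116, 119, 121, 123, 124, 126]
```

{"fn": "step_arm", "kwargs": {"commands": [{"travel":[0,0.012,0],"turn":[0,0,0]},{"travel":[0,0.032,-0.011],"turn":[0,0,0]},{"travel":[0,0.05,-0.016],"turn":[0,0,0]},{"travel":[0,0.068,-0.0175],"turn":[0,0,0]},{"travel":[0,0.086,-0.0145],"turn":[0,0,0]}]}}

```text
time: 15.55
position: [0.4308, -0.0486, 0.145]
tool_rot: [-3.141, 0.001, -0.0]
ft_force: [-0.5, 2.9, -0.3]
grip_width: 0.324
grip_force: 1.6
```

{"fn": "step_arm", "kwargs": {"commands": [{"travel":[0,0.013,0.0045],"turn":[0,0,0]},{"travel":[0,0.022,0.01],"turn":[0,0,0]},{"travel":[0,0.025,0.0125],"turn":[0,0,0]},{"travel":[0,0.026,0.0135],"turn":[0,0,0]},{"travel":[0,0.026,0.0135],"turn":[0,0,0]}]}}

```text
time: 16.05
position: [0.4315, -0.0707, 0.1309]
tool_rot: [-3.137, -0.003, -0.0]
ft_force: [-1.1, 8.9, 3.7]
grip_width: 0.319
grip_force: 4.4
```

{"fn": "step_arm", "kwargs": {"commands": [{"travel":[0,-0.01,0],"turn":[0,0,0]},{"travel":[0,-0.03,-0.0105],"turn":[0,0,0]},{"travel":[0,-0.05,-0.0155],"turn":[0,0,0]},{"travel":[0,-0.066,-0.0165],"turn":[0,0,0]},{"travel":[0,-0.084,-0.0135],"turn":[0,0,0]}]}}

```text
time: 16.55
position: [0.4319, 0.011, 0.1458]
tool_rot: [3.139, 0.001, 0.005]
ft_force: [0.7, -1.0, 0.1]
grip_width: 0.318
grip_force: 0.5
```

{"fn": "step_arm", "kwargs": {"commands": [{"travel":[0,-0.013,0.005],"turn":[0,0,0]},{"travel":[0,-0.022,0.0095],"turn":[0,0,0]},{"travel":[0,-0.027,0.013],"turn":[0,0,0]},{"travel":[0,-0.028,0.0135],"turn":[0,0,0]},{"travel":[0,-0.028,0.0135],"turn":[0,0,0]}]}}

```text
time: 17.05
position: [0.4308, 0.0382, 0.1308]
tool_rot: [-3.142, -0.0, 0.001]
ft_force: [0.3, -0.5, -0.0]
grip_width: 0.322
grip_force: 0.0
```

```bash
python3 - <<'E'
from h import *
s=ctrl.get_image('scene')[:,:,::-1].copy();t=ctrl.get_image('top')[:,:,::-1].copy()
cv2.imwrite('pics/b2.png',s);cv2.imwrite('pics/b2t.png',t)
show('pics/b2t.png','top');show('pics/b2.png','scene')
E
```

```text
pics/b2t.png R-B [-2, -1, 0, 0, 1, 1, 1, 0, 0, 0, 0, 0, 0, 1, 1, 1, 1, 1, 1, 0, 0, 0, -2, -1, 18, 37, 46, 55, 55, 55, 40, 19, 8, 1, 0, 0, 1, 2, 3, 5, 6, 6, 7, 7, 7, 7, 7, 7, 7, 8, 8] 
 G [66, 68, 71, 78, 86, 84, 82, 84, 87, 87, 88, 87, 86, 86, 85, 86, 87, 87, 86, 86, 87, 87, 89, 88, 75, 62, 65, 68, 70, 73, 55, 31, 20, 15, 14, 15, 22, 37, 51, 61, 69, 73, 77, 80, 83, 85, 87, 89, 90, 93, 95]
pics/b2.png R-B [0, 0, 0, 0, 1, 1, 1, 2, 3, 5, 5, 6, 6, 6, 6, 6, 6, 7, 6, 6, 6, 6, 6, 6, 7, 12, 22, 35, 50, 58, 58, 50, 37, 22, 10, 5, 3, 3, 3, 5, 8, 10, 11, 12, 13, 14, 14, 14, 14, 14, 15] 
 G [90, 91, 91, 91, 92, 92, 96, 102, 110, 115, 119, 121, 122, 122, 122, 123, 123, 123, 124, 123, 123, 124, 124, 123, 122, 120, 115, 109, 103, 95, 82, 65, 46, 32, 26, 26, 27, 29, 36, 49, 66, 84, 98, 107, 112, 115, 118, 120, 122, 124, 126]
```

{"fn": "step_arm", "kwargs": {"commands": [{"travel":[0,0.01,0],"turn":[0,0,0]},{"travel":[0,0.02,-0.005],"turn":[0,0,0]},{"travel":[0,0.03,-0.0105],"turn":[0,0,0]},{"travel":[0,0.037,-0.0125],"turn":[0,0,0]},{"travel":[0,0.037,-0.0125],"turn":[0,0,0]}]}}

```text
time: 17.65
position: [0.4313, -0.0, 0.1439]
tool_rot: [3.141, -0.003, 0.001]
ft_force: [0.6, 2.6, 1.3]
grip_width: 0.321
grip_force: 1.0
```

{"fn": "step_arm", "kwargs": {"commands": [{"travel":[0,0,0],"turn":[0,0,0]},{"travel":[0,-0.003,0],"turn":[0,0,0]},{"travel":[0,-0.003,0],"turn":[0,0,0]}]}}

```text
time: 17.95
position: [0.4308, 0.0042, 0.1432]
tool_rot: [3.141, 0.002, -0.0]
ft_force: [-0.4, -0.5, 0.8]
grip_width: 0.319
grip_force: 0.0
```

{"fn": "step_arm", "kwargs": {"commands": [{"travel":[0,0,-0.02],"turn":[0,0,0]},{"travel":[0,0,-0.05],"turn":[0,0,0]},{"travel":[0,-0.04,-0.08],"turn":[0,0,0]},{"travel":[0,-0.09,-0.08],"turn":[0,0,0]},{"travel":[0,-0.13,-0.08],"turn":[0,0,0]}]}}

```text
time: 18.45
position: [0.4313, 0.1364, 0.2245]
tool_rot: [3.141, 0.001, 0.005]
ft_force: [0.7, -0.6, -0.8]
grip_width: 0.321
grip_force: 0.0
```

{"fn": "step_arm", "kwargs": {"commands": [{"travel":[0,-0.04,0],"turn":[0,0,0]},{"travel":[0,-0.08,0],"turn":[0,0,0]},{"travel":[0,-0.08,0],"turn":[0,0,0]},{"travel":[0,-0.08,0],"turn":[0,0,0]}]}}

```text
time: 18.85
position: [0.4305, 0.2148, 0.2231]
tool_rot: [3.141, 0.005, -0.001]
ft_force: [0.2, -1.2, -0.4]
grip_width: 0.318
grip_force: 0.0
```

```bash
python3 - <<'E'
from h import *
s=ctrl.get_image('scene')[:,:,::-1].copy();t=ctrl.get_image('top')[:,:,::-1].copy()
cv2.imwrite('pics/b3.png',s);cv2.imwrite('pics/b3t.png',t)
show('pics/b3t.png','top');show('pics/b3.png','scene')
cv2.imwrite('pics/f.png',np.hstack([crop(s,235,150,190,170,2.5),crop(t,365,130,60,85,5)]))
print(ctrl.get_state()['position'])
E
```

```text
pics/b3t.png R-B [-3, -2, 0, 0, 1, 1, 1, 0, 0, 0, 1, 1, 1, 1, 1, 1, 1, 1, 0, 1, 0, 0, 0, 0, 6, 13, 34, 54, 64, 72, 56, 33, 16, 4, 0, 1, 2, 2, 4, 8, 11, 11, 11, 11, 12, 10, 8, 5, 3, 3, 3] 
 G [96, 94, 96, 113, 128, 113, 98, 103, 107, 117, 127, 130, 131, 130, 130, 130, 130, 130, 130, 130, 130, 130, 131, 131, 115, 100, 91, 82, 88, 96, 77, 52, 38, 30, 26, 23, 26, 35, 56, 100, 135, 139, 143, 146, 149, 154, 159, 163, 166, 160, 151]
pics/b3.png R-B [0, 0, 0, 0, 1, 1, 2, 3, 5, 5, 6, 7, 7, 7, 7, 6, 7, 7, 7, 7, 6, 6, 7, 7, 8, 9, 11, 18, 31, 48, 59, 59, 46, 29, 15, 6, 2, 2, 5, 9, 13, 16, 17, 17, 17, 17, 16, 15, 11, 8, 5] 
 G [135, 135, 136, 136, 135, 133, 134, 138, 146, 149, 149, 149, 152, 158, 164, 167, 169, 169, 169, 169, 169, 169, 170, 170, 169, 168, 164, 154, 141, 128, 114, 97, 76, 57, 44, 35, 34, 39, 53, 79, 114, 147, 171, 184, 191, 197, 203, 208, 212, 214, 215]
[0.43107458 0.21282253 0.22300737]
```

View pics/f.png

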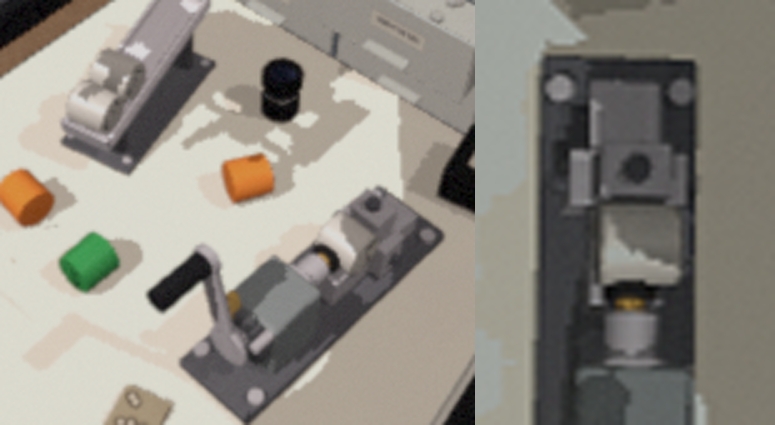

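The final view shows the standard seated on the bed at (345,245), with the pad on it and about half the brass left, so the plunger is about 6 mm in. The robot is clear and the bystanders are untouched.

```bash
python3 -c "
from bench import ctrl
print(ctrl.close_job())"
```

```text
the job is handed in; nothing more can be done
None
```

The job is handed in at about 19 s: the front standard lies across the clamp bed against the back stop with the plunger pressed about 6 of 12 mm by the images, the other two rolled down to the lip, and the loupe and coupon untouched; early on the gripper brushed something unseen with about 41 N at the wrist sensor (right at the 40 N contact limit), but nothing looked displaced in the later views.

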